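# Load the last pie tin and start the bell timer

### The arm

A 6-joint arm with a two-finger parallel gripper is mounted at the origin on the work surface. World frame = base frame: x ahead of the robot, y to its left, z up, the work surface at z = 0. Lengths are in m, angles in rad, forces in N, time in s.
With the tool pointing down it reaches from about 0.35 to 0.975 m from the base axis. Payload 7.1 kg.
Tool frame: the origin (TCP) lies midway between the tips of the shut fingers; the grasp point (between the pads) lies 19 mm behind it; z points along the fingers, x is the direction in which the jaws open and shut, and the axes are right-handed (so a half turn about z gives the same grasp; the last joint's range is limited). The gripper opens to 88 mm and grips with 3 to 60 N. Pads are 20 mm wide; open, the fingers measure 115 mm over their backs; the gripper's body (75 mm by 178 mm) begins 61 mm behind the grasp point.
Start: joints at [-1.142, 0.423, 1.63, -0, 1.089, -0.019], TCP at [0.271, -0.563, 0.223] pointing down, gripper open.
Joint ranges: [-3, 3], [-0.9, 2.11], [0.09, 2.58], [-1.31, 4.45], [0.11, 2.69], [-2.54, 2.54]. Speed limits (rad/s): [2.39, 2.39, 3.01, 3.14, 3.14, 3.14].

### API

Orientations are given as a unit quaternion [w, x, y, z].
In Python, from station import move_pose, movel, movej, command_gripper, wait, inverse_kinematics, read_camera, camera_info, MotionError, job_done, get_time, get_joint_pos, get_qvel, get_effort, get_tcp_pos, get_ee_rot, get_ft_force, get_ft_torque, get_grip_width gives the robot as it stands. Calls block until the motion is done:
- move_pose(position, orientation): joint-space move of the TCP to a pose.
- movel(position, frame=None, v=0.15, until_force=None): straight line of the TCP; frame=None keeps the orientation; v is the mean speed in m/s. With until_force (N) it stops when the force on the tool has changed by that much, and returns True; else False.
- movej(angles): joint-space move.
- command_gripper(opening): opening from 0.0 (shut) to 1.0 (fully open); the grip force is fixed at half the most; returns when the fingers have stopped.
- wait(seconds).
- inverse_kinematics(position, orientation): joint angles nearest the present ones, or None.
- read_camera(name): name is "scene" or "top" or "wrist"; returns the picture (480x640x3 uint8, red, green, blue); there is no depth.
- camera_info(name): a dict with "intrinsics" (3x3 intrinsics, pixels), "dist" ([k1, k2, p1, p2, k3] as OpenCV has them; the pictures are not rectified), "T" (4x4, takes a point from camera to world coordinates); the wrist camera has in their place "tool_from_camera" (4x4, takes a point from camera to tool coordinates, whose origin is the TCP and whose axes are the tool frame's). Camera axes: x right, y up, looking along -z (the intrinsics and any distortion apply to the point x, -y, -z); pixel columns grow to the right and rows downward; lengths in m; the calibration is good to about 2 mm. A picture is of the moment at which its call begins: read the wrist's pose just before it. camera_info takes no time and is no camera call.
A pose or a line that the arm cannot do raises MotionError and nothing moves.
- job_done(): hands the job in, once; it reports no verdict.
Readings, each from a call of its own:
- get_time(): time.
- get_joint_pos(): joint angles.
- get_qvel(): joint speeds.
- get_effort(): joint torques, N m.
- get_tcp_pos(): TCP position.
- get_ee_rot(): TCP orientation.
- get_ft_force(): force on the tool from outside, world axes, zero at the start.
- get_ft_torque(): the same for the moment, N m.
- get_grip_width(): opening from 0.0 (shut) to 1.0 (fully open).
Only numpy, scipy, OpenCV 4.12 (cv2) and the standard library are available. Lean on these libraries where they do the work, as an engineer would, in place of code of your own. Each camera call takes 0.05 s, during which the arm holds its last target. There are 200 camera calls.

### The job

Set the last filled pie tin, the one standing on the bench, down flat in the empty bay of the bake tray without dropping it, lengthwise like its neighbours, and let go of it. Then start the bell timer for the batch: wind its knob clockwise past the last mark (25 minutes, the thick long one), turn it back to the 15 minute mark and let go. Leave the other tins, the jar and the scraper where they are.

Things in the scene. Friction and masses are not known exactly. Their poses are not given: they have to be found in the camera images.
- pie_tin: The pie tin to load: dark steel loaf-shaped tin, 160 (its x) x 50 (its y) x 46 mm high, straight sides, filled with a golden pie whose crust rises to 58 mm above the underside. About 0.35 to 0.7 kg. Origin: centre of its underside; z up. It stands upright on the bench, loose. Grip it across its 50 mm width, about 38 mm above its underside. Either end may point to the tray's front.
- tray: Fixed aluminium bake tray lying flat on the bench, 208 (its x) x 280 (its y) x 16 mm high. Origin: centre of its underside. Its floor is 4 mm thick (top at z = 4 mm). Ribs 4 mm thick, rising 12 mm above the floor, divide it into three equal bays side by side along its y (pitch 92 mm: bay centres at y = -92, 0, +92 mm), each 200 mm long along the tray's x and 88 mm wide inside. Two bays hold tins.
- free_bay: The empty bay of the tray (which of the three varies): a flat grey liner plate, 150 x 60 mm, less than 1 mm thick, lies in it. Origin: centre of the bay, on the tray floor; x along the bay's length, same as the tray's x.
- tin_a: A filled pie tin like pie_tin, already in a bay of the tray, loose; leave it alone. Origin: centre of its underside.
- tin_b: Another filled pie tin like pie_tin, already in a bay of the tray, loose; leave it alone. Origin: centre of its underside.
- timer: Bell timer fixed to the bench, face up: round white housing, 132 mm diameter, 40 mm high. Origin: centre of its underside. Its face has six black marks, 5 minutes (30 degrees) apart, running clockwise seen from above: 0 minutes lies towards the timer's own +x, 15 minutes towards its -y, and the last, 25 minutes, is longer and thicker than the others.
- timer_grip (a point): Point on the vertical axis of the timer's knob at gripping height, 68 mm above the bench; does not turn with the knob. The knob is a grey disc (84 mm diameter, top 46 mm above the bench) with an upright bar grip on it: 72 mm long, 16 mm thick, from 46 to 80 mm above the bench, centred on the axis. A white line on one end of the bar marks the pointer end.
- timer_knob (a joint): Knob angle, rad: 0 when the pointer end of the bar points to the timer's +x (0 minutes), growing clockwise seen from above, 0.1047 rad per minute: 15 minutes = 1.571, 25 minutes = 2.618, end stop at 2.86. Turns both ways against light friction (0.06 N m), stays where it is left and does not run down. It starts between 3 and 10 minutes.
- jar: Bystander: closed glass jar, 72 mm diameter, 110 mm high, standing loose at the far side of the bench. Origin: centre of its underside.
- scraper: Bystander: bench scraper lying flat, loose: about 98 (its x) x 140 (its y) x 20 mm high, steel blade and wooden grip. Origin: at its underside near its middle.
There are look-alikes about, which are no part of the job. Leave any blue or red look-alike of the pie_tin alone.

How it is judged:
On the way, in this order (a step that is already met when the one before it is completed fails the run):
1. the pie tin stands flat in the empty bay, lengthwise, and is let go (horizontal distance between pie_tin and free_bay below 0.03 m and z of pie_tin in the frame of tray below 0.008 m and angle between pie_tin's own z axis and vertical below 0.06 rad and angle between the x axis of pie_tin and the x axis of tray, either way round below 0.26 rad and contact force between the fingers and pie_tin below 0.1 N), for 0.2 s.
2. the timer is wound past the 25 minute mark (value of joint timer_knob above 2.63 rad), for 0.05 s.
3. the timer is turned back to 15 minutes and let go (value of joint timer_knob between 1.466 and 1.676 rad and contact force between the fingers and timer below 0.1 N), for 0.2 s.
At the end, for the whole second after the job is handed in: The pie tin lies flat on the tray floor in the once empty bay (centre within 30 mm, height 4 mm, tilt 0.06 rad, lengthwise within 15 degrees), at rest and released; the timer, wound past 25 minutes after that, stands within 1 minute of 15 (1.466 to 1.676 rad), still and released (all of step 1 and all of step 3 and linear speed of pie_tin below 0.01 m/s and velocity of joint timer_knob between -0.02 and 0.02 rad/s); the robot touches nothing.
It fails at once if the pie tin is dropped (it falls freely faster than 0.45 m/s, from more than 10 mm) (linear speed of pie_tin above 0.45 m/s and contact force between the fingers and pie_tin below 0.1 N).
It fails at once if a filled tin already on the tray is moved more than 20 mm (distance of tin_a from where it was at the start of the episode above 0.02 m).
It fails at once if a filled tin already on the tray is moved more than 20 mm (distance of tin_b from where it was at the start of the episode above 0.02 m).
It fails at once if the glass jar is moved more than 20 mm (distance of jar from where it was at the start of the episode above 0.02 m).
It fails at once if the bench scraper is moved more than 20 mm (distance of scraper from where it was at the start of the episode above 0.02 m).
It also fails if it takes over 48 s, if anything falls off the work surface, if the arm or the gripper's body presses on something with over 40 N, if the wrist force passes 120 N, or if a joint passes its speed limit or range.

## Working session

There is one attempt and no reset: what is moved stays moved. The work goes in short steps, each a Python script; the robot and the scene stay as the last script left them, time stands still between calls to the robot, and variables do not carry over. Pictures are saved under pics/ and viewed, about 8 in all and at most 12, crops included, and the job is handed in when it is done.

```bash
ls; mkdir -p pics
python3 - <<'E'
from station import *
import cv2
for n in("scene","top"):
    cv2.imwrite(f"pics/{n}0.png",read_camera(n)[:,:,::-1]); print(n,camera_info(n))
print(camera_info("wrist"),get_time(),get_tcp_pos(),get_ee_rot())
E
```

```text
pics
scene {'intrinsics': array([[612.89394688,   0.        , 330.1690884 ],
       [  0.        , 612.89394688, 250.05025666],
       [  0.        ,   0.        ,   1.        ]]), 'dist': array([0.04409679, 0.        , 0.        , 0.        , 0.        ]), 'T': array([[ 0.08253614, -0.73044572,  0.67796522,  1.38509971],
       [ 0.99640537,  0.04745786, -0.07017184, -0.02540465],
       [ 0.01908194,  0.6813199 ,  0.73173702,  1.00402487],
       [ 0.        ,  0.        ,  0.        ,  1.        ]])}
top {'intrinsics': array([[492.11861133,   0.        , 318.03653655],
       [  0.        , 492.11861133, 236.03445555],
       [  0.        ,   0.        ,   1.        ]]), 'dist': array([-0.01503174,  0.        ,  0.        ,  0.        ,  0.        ]), 'T': array([[-6.35189384e-03,  9.86641984e-01, -1.62779758e-01,
         3.43293011e-01],
       [-9.99978903e-01, -6.48842478e-03, -3.07117155e-04,
         7.16203523e-02],
       [-1.35919889e-03,  1.62774373e-01,  9.86662382e-01,
         1.21732381e+00],
       [ 0.00000000e+00,  0.00000000e+00,  0.00000000e+00,
         1.00000000e+00]])}
{'intrinsics': array([[385.19533149,   0.        , 320.74797869],
       [  0.        , 385.19533149, 238.04313202],
       [  0.        ,   0.        ,   1.        ]]), 'dist': array([0.02924205, 0.        , 0.        , 0.        , 0.        ]), 'tool_from_camera': array([[ 9.99998763e-01,  1.52142938e-03,  3.99283863e-04,
         2.79078591e-04],
       [ 1.57281873e-03, -9.63870369e-01, -2.66367110e-01,
        -7.34011936e-02],
       [-2.04008617e-05,  2.66367409e-01, -9.63871570e-01,
        -1.61399192e-01],
       [ 0.00000000e+00,  0.00000000e+00,  0.00000000e+00,
         1.00000000e+00]])} 0.1 [ 0.27046976 -0.56290164  0.22196455] [-3.81352617e-04  8.46478789e-01 -5.32421983e-01 -5.89040137e-04]
```

View pics/top0.png

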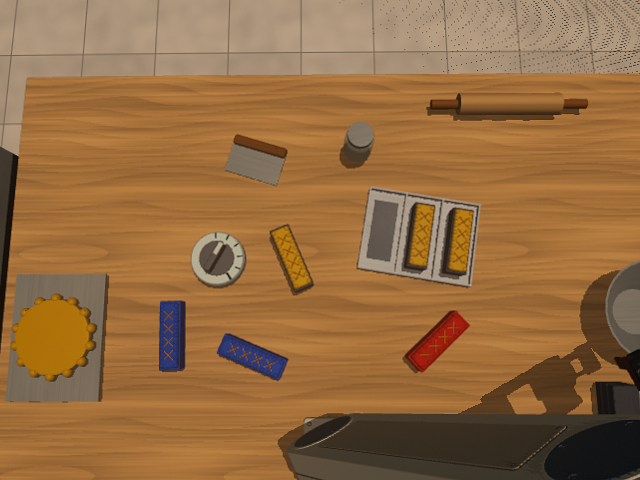

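View pics/scene0.png

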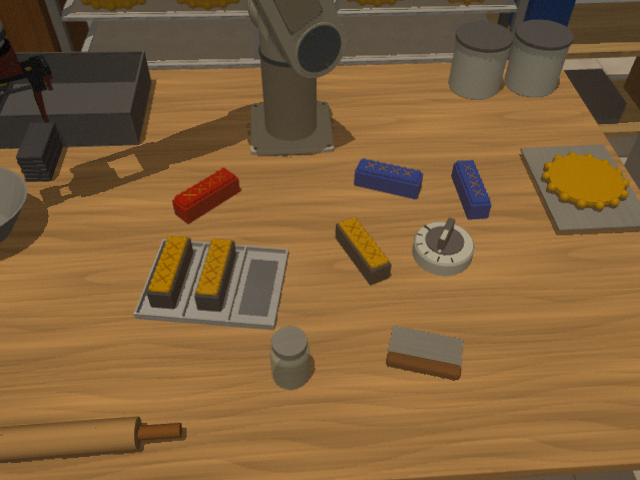

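The top view shows the only loose gold tin at (291,259). The blue tins at (172,336) and (252,356) and the red one at (437,341) are look-alikes. The free bay with its liner is at (382,230) and the timer at (218,259). I'll confirm these in an enlarged crop and measure by colour.

```bash
cat > h.py <<'E'
import numpy as np, cv2
from station import *
from scipy.spatial.transform import Rotation as R
def cam(name):
    i=camera_info(name)
    if name=="wrist":
        q=get_ee_rot(); T=np.eye(4); T[:3,:3]=R.from_quat(np.r_[q[1:],q[0]]).as_matrix(); T[:3,3]=get_tcp_pos()
        T=T@i["tool_from_camera"]
    else: T=i["T"]
    return i["intrinsics"],i["dist"],T
def px2w(c,uv,z):
    K,d,T=c
    p=cv2.undistortPoints(np.array(uv,float).reshape(-1,1,2),K,d).reshape(-1,2)
    r=np.c_[p[:,0],-p[:,1],-np.ones(len(p))]@T[:3,:3].T
    return T[:3,3]+r*((z-T[2,3])/r[:,2])[:,None]
def w2px(c,P):
    K,d,T=c
    p=(np.atleast_2d(P)-T[:3,3])@T[:3,:3]*[1,-1,-1]
    return cv2.projectPoints(p,np.zeros(3),np.zeros(3),K,d)[0].reshape(-1,2)
def down(a): # tool pointing down, jaw (tool x) axis at world angle a
    q=R.from_matrix(np.array([[np.cos(a),np.sin(a),0],[np.sin(a),-np.cos(a),0],[0,0,-1.]])).as_quat()
    return np.r_[q[3],q[:3]]
def blobs(c,mask,z,amin):
    out=[]
    mask=cv2.morphologyEx(mask,cv2.MORPH_CLOSE,np.ones((7,7)))
    for k in cv2.findContours(mask,cv2.RETR_EXTERNAL,cv2.CHAIN_APPROX_NONE)[0]:
        if cv2.contourArea(k)<amin: continue
        P=px2w(c,k,z)[:,:2]
        (ctr,wh,an)=cv2.minAreaRect((P*1000).astype(np.float32))
        if wh[0]<wh[1]: wh=wh[::-1]; an+=90
        out.append((np.round(k.mean((0,1))),np.round(np.array(ctr)/1000,4),np.round(wh,1),round((an+90)%180-90,1)))
    return out
E
python3 - <<'E'
from h import *
im=cv2.imread("pics/top0.png"); c=cam("top"); h=cv2.cvtColor(im,cv2.COLOR_BGR2HSV)
for b in blobs(c,cv2.inRange(h,(12,190,120),(30,255,255)),.05,300): print("gold",b)
for b in blobs(c,cv2.inRange(h,(0,0,60),(180,50,130)),.005,500): print("grey",b)
for b in blobs(c,cv2.inRange(h,(0,0,150),(180,70,255)),.04,400): print("white",b)
cv2.imwrite("pics/crop1.png",cv2.resize(im[175:305,180:490],None,fx=2.5,fy=2.5,interpolation=cv2.INTER_CUBIC))
E
```

```text
gold (array([ 53., 337.]), array([0.3022, 0.6953]), array([196.4, 193.1]), 25.9)
gold (array([291., 257.]), array([0.4868, 0.1374]), array([148.1,  42.7]), 23.0)
gold (array([461., 240.]), array([ 0.5251, -0.2707]), array([147.9,  42.1]), -9.9)
gold (array([421., 235.]), array([ 0.5383, -0.1769]), array([148. ,  41.8]), -10.1)
grey (array([385., 231.]), array([ 0.5567, -0.096 ]), array([149.1,  75.7]), -10.7)
white (array([217., 258.]), array([0.4872, 0.3159]), array([123.9, 120.9]), 1.1)
white (array([420., 236.]), array([ 0.5387, -0.1742]), array([272.2, 202.2]), 80.1)
white (array([28., 38.]), array([1.0662, 0.8301]), array([95.2, 91.5]), 18.5)
white (array([605.,  29.]), array([ 1.0748, -0.6911]), array([222.7, 115.2]), -64.0)
white (array([341.,  46.]), array([1.0665, 0.0526]), array([1448.8,  212.9]), -90.0)
```

View pics/crop1.png

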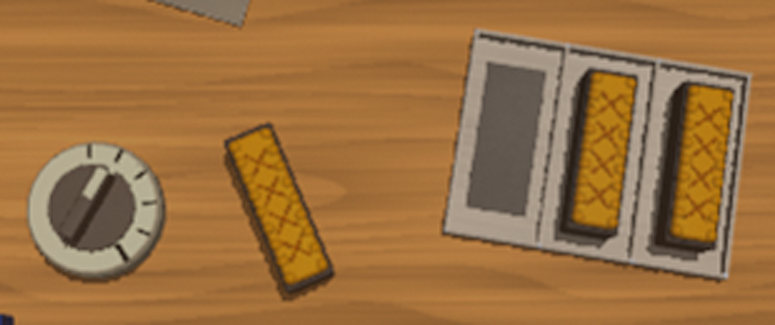

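The crop shows the loose gold tin at crop (278,210), the only non-blue/red tin off the tray, so that is the pie tin. It also shows the free bay with the liner at (508,140) and the timer with its thick 25 mark at (122,253) and its white pointer end at (95,180). Next are close wrist looks over the bay and then over the tin.

Run:
```python
from h import *
rad=np.deg2rad
def look(xy,a,z,n):
    move_pose([*xy,z],down(rad(a))); wait(.2); c=cam("wrist"); im=read_camera("wrist")[:,:,::-1].copy(); cv2.imwrite(f"pics/{n}.png",im)
    np.savez(f"pics/{n}.npz",K=c[0],d=c[1],T=c[2]); return c,im,cv2.cvtColor(im,cv2.COLOR_BGR2HSV)
c,i1,h=look((.554,-.086),-100,.22,"wbay")
for b in blobs(c,cv2.inRange(h,(12,170,100),(30,255,255)),.054,1000): print("gold",b)
for b in blobs(c,cv2.inRange(h,(0,0,50),(180,50,130)),.005,2000): print("grey",b)
c,i2,h=look((.487,.137),-67,.22,"wtin")
for b in blobs(c,cv2.inRange(h,(12,170,100),(30,255,255)),.05,1000): print("gold",b)
print(get_tcp_pos(),get_joint_pos(),get_time())
cv2.imwrite("pics/both.png",cv2.resize(np.hstack([i1,i2]),(800,300)))
```

```text
grey (array([321., 381.]), array([ 0.3606, -0.0518]), array([526.2,  52.6]), 80.0)
grey (array([424., 179.]), array([ 0.5369, -0.1794]), array([283.2, 209.7]), 79.9)
[0.48748943 0.13599943 0.2199334 ] [ 2.48584333e-01  2.52369789e-01  1.89162584e+00 -7.29679745e-05
  9.97626738e-01  1.42017960e+00] 3.525
```

View pics/both.png

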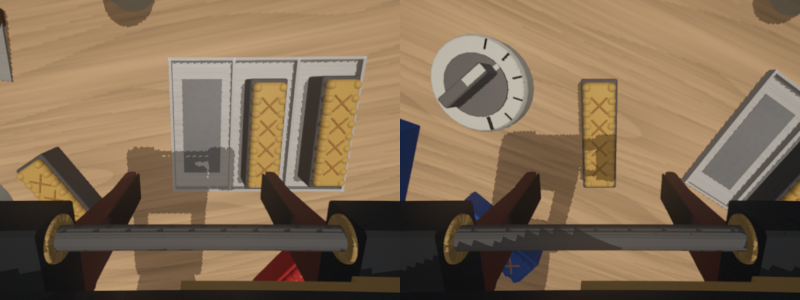

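The wrist views show the liner bay unobstructed at (202,125) in the left half. The tin is centred at (599,133) in the right half, lengthwise to the jaws, with room for the fingers. I'll refine both numerically.

Run:
```python
from h import *
def ld(n):
    f=np.load(f"pics/{n}.npz"); im=cv2.imread(f"pics/{n}.png"); return (f["K"],f["d"],f["T"]),im,cv2.cvtColor(im,cv2.COLOR_BGR2HSV)
c,im,h=ld("wbay")
for b in blobs(c,cv2.inRange(h,(0,0,50),(180,50,255)),.016,5000): print("tray",b)
t=np.array([.5369,-.1794]); 
print("liner hsv",h[200,320],"floor",h[110,290])
L=cv2.inRange(h,(0,0,40),(180,60,int((int(h[180,325,2])+int(h[110,290,2]))/2)));L[:, 375:]=0;L[:,:280]=0;L[290:]=0
for b in blobs(c,cv2.erode(L,np.ones((3,3))),.0045,1000): print("liner",b)
c,im,h=ld("wtin"); print(h[180,318],h[180,290],h[180,380])
m=cv2.inRange(h,(12,130,60),(30,255,255)); m[310:]=0; m[:, :270]=0;m[:,370:]=0
for b in blobs(c,m,.05,1000): print("gold",b)
print([h[180,x].tolist() for x in range(286,352,3)])
# expected outline check
for n,ctr,a,z,s in(("wtin",(.487,.1374),23,.046,(160,50)),):
    d=np.deg2rad(a);Rm=np.array([[np.cos(d),-np.sin(d)],[np.sin(d),np.cos(d)]])
    P=np.array([[x,y] for x,y in((1,1),(1,-1),(-1,-1),(-1,1))])*np.array(s)/2000@Rm.T+ctr
    print(w2px(c,np.c_[P,[z]*4]))
```

```text
tray (array([321., 381.]), array([ 0.3684, -0.0532]), array([510.8,  51.1]), 80.0)
tray (array([424., 195.]), array([ 0.5412, -0.1792]), array([279.3, 207.8]), 79.9)
liner hsv [ 13  19 124] floor [ 16  21 183]
liner (array([329., 215.]), array([ 0.549, -0.092]), array([162.6,  96.5]), -10.1)
[ 19 142 189] [15 98 94] [ 16 103 173]
gold (array([318., 215.]), array([0.4854, 0.137 ]), array([149.1,  44.6]), 22.9)
[[15, 114, 119], [15, 113, 115], [17, 105, 97], [19, 153, 162], [19, 146, 182], [20, 143, 186], [19, 150, 172], [15, 162, 156], [18, 149, 171], [20, 140, 189], [20, 140, 189], [20, 140, 189], [20, 140, 189], [20, 141, 186], [16, 159, 151], [17, 156, 159], [19, 149, 171], [20, 142, 187], [19, 146, 183], [19, 150, 161], [13, 77, 100], [15, 104, 171]]
[[288.22210906 123.20098594]
 [348.29195795 122.95688181]
 [345.69835494 299.91896983]
 [292.75657359 300.11739202]]
```

Run:
```python
from h import *
a=np.deg2rad(-67)
move_pose([.486,.137,.09],down(a)); movel([.486,.137,.0195],v=.08)
command_gripper(0.0); print("w",get_grip_width()*88, get_tcp_pos())
movel([.486,.137,.075],v=.06); wait(.3)
print("w",get_grip_width()*88,get_ft_force(),get_time())
c=cam("wrist"); im=read_camera("wrist"); cv2.imwrite("pics/held.png",cv2.resize(im,(400,300))[:,:,::-1])
```

```text
w 49.74295392351739 [0.48598477 0.13702962 0.01955875]
w 50.04780224265883 [-0.33416946  0.4362326  -4.51294953] 7.1917
```

View pics/held.png

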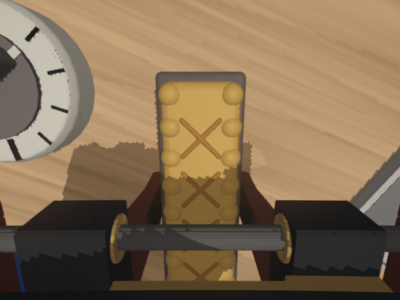

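Held squarely at 50 mm width, centred between the jaws at (200,180), with about 4.5 N of load. Carrying it to the bay.

Run:
```python
from h import *
b=[.5573,-.0886]; a=np.deg2rad(-100.1)
movel([.486,.137,.12],v=.1)
move_pose([*b,.12],down(a)); wait(.2)
movel([*b,.034],v=.08); print(get_ft_force())
print(movel([*b,.0205],v=.02,until_force=4),get_tcp_pos(),get_ft_force(),get_grip_width()*88)
command_gripper(.70); wait(.2)
p=get_tcp_pos(); movel([p[0],p[1],.14],v=.12)
print(get_time(),get_ft_force())
# look from back towards the base
move_pose([b[0]-.03,b[1],.22],down(a)); wait(.1)
c=cam("wrist"); im=read_camera("wrist")[:,:,::-1].copy(); P=w2px(c,[[*b,.05]])
print(P); cv2.imwrite("pics/placed.png",cv2.resize(im,(400,300)))
```

```text
[ 0.31332953  0.24989954 -4.31101888]
True [ 0.5573111  -0.0885844   0.02349547] [-1.86115427  0.1923128   5.12693178] 49.94512279538243
12.5 [-0.19070289  0.26253442 -0.1524936 ]
[[314.89548002 183.61171253]]
```

View pics/placed.png

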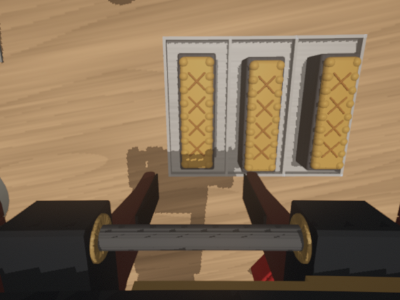

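The tin sits flat at (197,110), parallel to its neighbours and well inside the bay. Now a close look at the timer, rectified onto the face plane.

Run:
```python
from h import *
t=np.array([.487,.316]); a=np.deg2rad(60)
move_pose([*(t-[.01,0]),.24],down(a)); wait(.2)
c=cam("wrist"); im=read_camera("wrist")[:,:,::-1].copy(); cv2.imwrite("pics/wtim.png",im); np.savez("pics/wtim.npz",K=c[0],d=c[1],T=c[2])
h=cv2.cvtColor(im,cv2.COLOR_BGR2HSV)
for b in blobs(c,cv2.inRange(h,(0,0,110),(180,70,255)),.04,2000): print(b)
def rect(z): # up=+x, left=+y, 0.4mm/px -> 400px
    g=(np.arange(400)-199.5)*.0004; X,Y=np.meshgrid(g,g)
    P=np.stack([t[0]-Y,t[1]-X,np.full_like(X,z)],-1).reshape(-1,3)
    m=w2px(c,P).reshape(400,400,2).astype(np.float32); return cv2.remap(im,m[...,0],m[...,1],cv2.INTER_LINEAR)
cv2.imwrite("pics/rect.png",np.hstack([rect(.04),rect(.08)]))
print(get_time(),get_joint_pos())
```

```text
(array([365., 421.]), array([0.7148, 0.238 ]), array([138.7,  62.1]), 60.0)
(array([325., 212.]), array([0.4841, 0.3173]), array([127.6, 126.7]), 59.8)
15.1083 [ 5.63402574e-01  3.26068354e-01  1.73374160e+00 -1.06893841e-05
  1.08178882e+00 -4.82732354e-01]
```

View pics/rect.png

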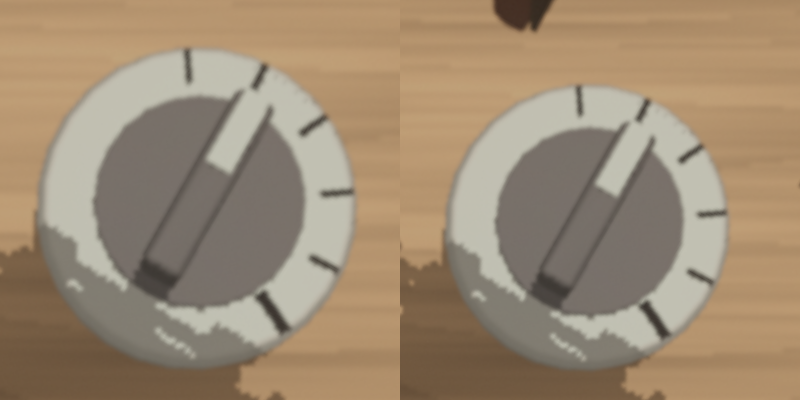

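The rectified view puts the timer axis at about (0.4855, 0.3168). Its zero is turned about +4° (all the marks agree within 1°), and the pointer is at about 33°, or 5.5 min. The grip's jaw angle is 60.6°.

Run:
```python
from h import *
t=[.4855,.3168]; r=np.deg2rad
command_gripper(.55)
move_pose([*t,.13],down(r(60.6))); print("hit",movel([*t,.050],v=.06,until_force=8))
command_gripper(0.0); print("w",get_grip_width()*88,get_ft_force())
def turn(a0,a1):
    q=np.array(get_joint_pos()); 
    n=max(2,int(abs(a1-a0)/12))
    movej([*q[:5],q[5]-r(a1-a0)]); 
    print(np.rad2deg(get_joint_pos()[0]-get_joint_pos()[5]),get_ft_force(),get_ft_torque(),get_grip_width()*88)
turn(60.6,0); turn(0,-63); wait(.3)
turn(-63,4); wait(.2); print(get_time())
command_gripper(.55); wait(.1); movel([*t,.13],v=.1)
move_pose([.475,.3168,.24],down(r(4))); wait(.2)
c=cam("wrist"); im=read_camera("wrist")[:,:,::-1].copy()
def rect(z):
    g=(np.arange(400)-199.5)*.0004; X,Y=np.meshgrid(g,g)
    P=np.stack([.487-Y,.316-X,np.full_like(X,z)],-1).reshape(-1,3)
    m=w2px(c,P).reshape(400,400,2).astype(np.float32); return cv2.remap(im,m[...,0],m[...,1],cv2.INTER_LINEAR)
top=read_camera("top")[:,:,::-1]
cv2.imwrite("pics/end.png",np.vstack([np.hstack([rect(.04),rect(.08)]),cv2.resize(top[100:300,180:580],(400,200)).repeat(1,0) if 0 else np.hstack([top[100:300,200:600],np.zeros((200,400,3),np.uint8)])]))
print(get_time(),get_ft_force())
```

```text
hit False
w 16.235759193791132 [-0.51047656 -2.50762964  2.72721452]
0.06455353880789305 [-2.33374462 -1.83188234  3.84371693] [-0.4322694   0.25564098 -0.01826582] 15.747635203124826
-62.82164197896044 [-4.84630429  0.01997482  4.46704551] [ 0.02059544  0.68280505 -0.06773783] 15.996621441527346
4.065001644813308 [-2.09575939 -2.29465647  2.29894766] [-0.44774585  0.03752986  0.02652526] 15.960280166013375
21.75
24.3 [0.31822387 0.20525466 0.08126089]
```

View pics/end.png

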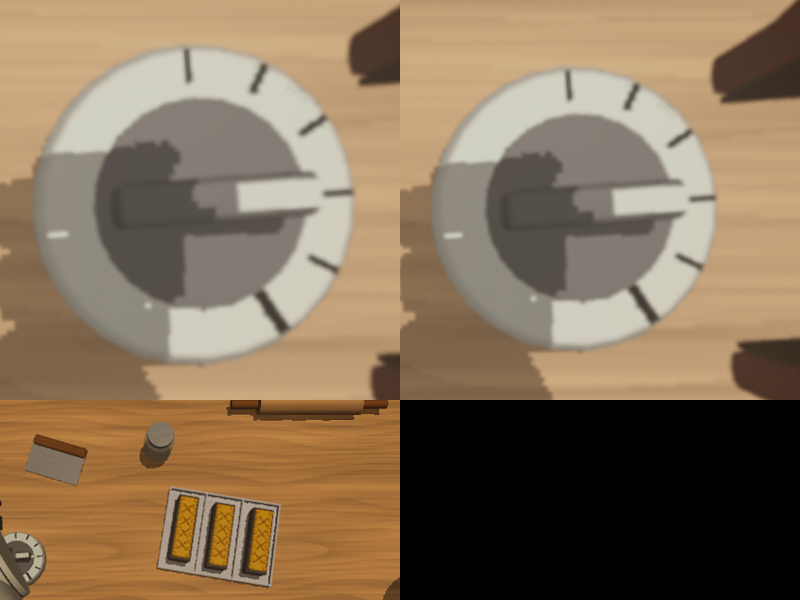

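The pointer line at (280,195) lines up with the 15 minute mark at (337,193). In the top view the tray holds three parallel tins, and the jar and scraper are where they were. Handing in.

```bash
python3 -c "
from station import *
job_done(); print(get_time())"
```

```text
the job is handed in; nothing more can be done
the job is handed in; nothing more can be done
```

The pie tin is in the empty bay and released, and the timer has been wound past 25 minutes, turned back to 15 and let go. I handed the job in at about 24 s of the allowed 48 s; handing in reports no verdict.

- **Tin:** It was gripped at 50 mm width and lowered until it touched the liner. The views afterwards show it flat, parallel to its neighbours and well inside the bay. I judged its final position by eye and did not measure it again.
- **Timer:** I gripped the knob at about 5.5 minutes and turned it to about 156.8° (2.74 rad), past the 25 minute mark. The end-stop was not felt. It was turned back to about 90° (1.57 rad), and the last close view shows the pointer on the 15 minute mark.
- **Everything else:** The other two tins, the jar and the scraper look unmoved in the last top view. The arm is clear of everything, with about 0.4 N on the tool.

No check failed or disagreed, apart from two early colour detections of the tin and liner, which I redid with better settings or took from the tray outline.

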